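# Rock the stuck seal block out of its clamping nest

### The job

The aluminium seal block is stuck upright in the clamping nest, two stiff jaws hooked over its foot from either side. Grip its stem and, with the foot still down in the nest, rock it over to one side and then the other until both jaws are pushed back and it frees; then raise it and finish holding it in the gripper, upright and still, just clear above the nest (its underside about 2 cm above the nest's top). Leave everything else on the bench where it is.

Things in the scene. Friction and masses are not known exactly. Their poses are not given: they have to be found in the camera images.
- block_stem (a point): the seal block, plain aluminium, upright in the nest, 0.17 to 0.34 kg, 124 mm tall. From its underside up: tongue 28 x 12 mm (x, y) to 14 mm; foot 30 x 36 mm from 14 to 50 mm; stem 30 x 26 mm from 50 to 124 mm, to be gripped. This point: on the stem's centre line, 95 mm above the underside (107 mm above the table when home); axes as the nest's, z up the stem
- block_foot (a point): centre of the underside of the seal block's tongue, 12 mm above the table when home. When the block is leaned sideways (in the nest's y) in the slot, it pivots on the lower edge of the tongue, 6 mm to that side of this point, and the foot pushes that side's jaw back about 0.9 mm per degree; 8 to 10 degrees is plenty, 12 degrees reaches the jaw's stop
- nest: fixed clamping nest: grey base plate 110 x 140 mm (x, y), 20 mm thick, with a slot along x, 14 mm wide, for the block's tongue (slot floor 12 mm above the table). Origin: on the table under its centre, where the block stands; z up; y runs from jaw to jaw, the way to rock. Two aluminium cheeks, x = 16 to 26 mm and -16 to -26 mm, stand 1 mm clear of the block's foot. Top of cheeks and jaws: point nest_top
- nest_top (a point): centre of the nest at the level of its top (tops of cheeks and jaws), 72 mm above the table. The steel jaws stand at +y and -y, faces 0.5 mm from the block's foot; each has a lip, 65 to 72 mm above the table, that reaches 4 mm in over the foot's shoulder, 3 mm above it: a straight pull is blocked while the jaws are in
- jaw_left (a joint): travel (m) of the jaw on the nest's +y side: 0 = fully in, grows outwards along +y, stop at 0.010; starts between 0 and 0.001. It takes about 12 N to move and stays where it is pushed (no spring). Beyond about 0.004 its lip is clear of the block's shoulder, with ease at 0.006
- jaw_right (a joint): the same for the jaw on the nest's -y side; grows outwards along -y
- spare: spare block of the same shape as the seal block, lying flat on the table on its 30 mm side (bystander, leave alone); origin on the table under its tongue end, its stem reaches 124 mm along its +x
- jar: closed sample jar, 48 mm across, 60 mm high (bystander); origin under its centre
- roller: dark steel flanged roller standing on end, 40 mm across, 36 mm high (bystander); origin under its centre
- collar: steel ring lying flat, 56 mm outside, 14 mm high (bystander); origin under its centre
- wrench: 160 mm wrench lying on the table (bystander); origin under its middle
Not all that is in view belongs to the job. There is more than one size of the nest; the job needs the largest. Leave any green look-alike of the part that bears block_stem alone.

How it is judged:
By the outcome, as a careful person would: the job done as asked, in the order asked, and still so for the second after the job is handed in, while the arm keeps its last pose, push and grip.
It also fails if it takes over 40 s, if anything falls off the work surface, if the arm or the gripper's body presses on something with over 40 N, if the wrist force passes 120 N, or if a joint passes its speed limit or range.

### The arm

A 7-joint arm with a two-finger parallel gripper is mounted at the origin on the work surface. World frame = base frame: x ahead of the robot, y to its left, z up, the work surface at z = 0. Lengths are in m, angles in rad, forces in N, time in s.
With the tool pointing down it reaches from about 0.35 to 0.9 m from the base axis. Payload 8.1 kg.
Tool frame: the origin (TCP) lies at the very end of the fingers, on their centre line; the grasp point (between the pads) lies 19 mm behind it (arm.grip_depth is the distance from the TCP to the grasp point, in m); x points along the fingers, z is the direction in which the jaws open and shut, and the axes are right-handed (so a half turn about x gives the same grasp; the last joint's range is limited). The gripper opens to 92 mm and grips with 3 to 60 N. Pads are 19 mm wide; open, the fingers measure 130 mm over their backs; the gripper's body (75 mm by 190 mm) begins 47 mm behind the grasp point.
Start: joints at [-1.308, 0.434, 0.025, 1.573, -0.012, 1.134, -0.075], TCP at [0.224, 0.584, 0.227] pointing down, gripper open.
Joint ranges: [-2.62, 2.62], [-0.44, 2.09], [-1.27, 1.32], [0.08, 2.57], [-1.32, 4.46], [0.12, 2], [-2.74, 2.74]. Speed limits (rad/s): [2.22, 2.22, 3.01, 3.01, 3.14, 3.14, 3.14].

### API

Orientations are given as a rotation vector (axis times angle).
In Python, from cell import status, cams, arm gives the robot as it stands. The module is installed in compiled form; this text tells all that it offers.
- The arm moves only by the tool step_arm, never from a script. Its argument "rows" is a list of rows, each a list of 7 numbers: the gripper command: -1 is fully open, 1 is shut, values between are in proportion, then the shift along the tool's x, y, z as a fraction of full scale, then the turn, a rotation vector about the tool's x, y, z as a fraction of full scale. In form: [[grip, x, y, z, rx, ry, rz], ...]. A call has 1 to 12 rows; each row is the pose to reach, as a shift and turn from the pose commanded when the call began, along the tool's axes at that moment; what a row does not reach only later rows make up. Full scale, the value 1, is 80 cm for a shift and 60 degrees for a turn. A row lasts 1/12 s, in which the tool goes at most 41.7 mm and 7.16 degrees, less where a joint would pass 70% of its speed; a pose out of reach is approached as far as the arm can. A call with a number of a shift or a turn outside -1 to 1 is refused whole. A call with a gripper value outside its range is refused whole. The fingers move at their own pace and stop on an object; "newtons" is the grip in N (left out, the last holds). Time passes only in rows, so rows that repeat a pose let the fingers close. It gives the time, the measured TCP pose, the force and the opening at its end, in the units of the state.
- status.observe(): the state, without advancing time (a new reading comes with each control period).
- cams.get_image(name): name is "side" or "top"; returns a dict with "pixels" (384x512x3 uint8, red, green, blue), "range_z" (384x512 float32, m along the optical axis (not along the pixel's ray), 0 where there is no reading), "camera_matrix" (3x3 intrinsics, pixels), "distortion" ([k1, k2, p1, p2, k3] as OpenCV has them; the pictures are not rectified), "eye" and "attitude" of the camera in the world. Camera axes: x right, y down, z forward; pixel columns grow to the right and rows downward; lengths in m; the calibration is good to about 2 mm. A picture is of the moment at which its call begins.
- arm.sign_off(): hands the job in, once; it reports no verdict.
The state is a dict: "clock": time; "joints": joint angles; "dq": joint speeds; "joint_efforts": joint torques, N m; "position": TCP position; "ee_rot": TCP orientation; "force": force on the tool from outside, world axes, zero at the start; "ft_torque": the same for the moment, N m; "width": opening from 0.0 (shut) to 1.0 (fully open).
Only numpy, scipy, OpenCV 4.12 (cv2) and the standard library are available. Lean on these libraries where they do the work, as an engineer would, in place of code of your own. Each camera call takes 0.05 s, during which the arm holds its last target.

## Working session

There is one attempt and no reset: what is moved stays moved. The work goes in short steps, Python scripts to look and compute and a tool call to move; the robot and the scene stay as the last step left them, time stands still between calls to the robot, and variables do not carry over. Pictures are saved under pics/ and viewed, and the job is handed in when it is done.

Besides the shell and the picture viewer there is one more tool, called after ">>>" as name([rows], argument=value, ...), one row to a line, values as JSON. step_arm: Moves the arm, as the interface text tells. Its arguments: {"type":"object","properties":{"rows":{"type":"array","items":{"type":"array","items":{"type":"number"}}},"newtons":{"type":"number"}},"required":["rows"]}

```bash
mkdir -p pics
python3 - <<'E'
from cell import status,cams,arm
import cv2,numpy as np
print(status.observe()); print(arm.grip_depth)
for n in("side","top"):
    d=cams.get_image(n); cv2.imwrite(f"pics/{n}0.png",d["pixels"][:,:,::-1]); np.savez(f"{n}0.npz",**{k:np.array(v) for k,v in d.items()})
    print(n,d["camera_matrix"],d["distortion"],d["eye"],d["attitude"])
E
```

```text
{'clock': 0.0, 'joints': array([-1.30757822,  0.43524533,  0.02498835,  1.57408553, -0.0115927 ,
        1.13398327, -0.07508256]), 'dq': array([ 1.77435146e-03,  4.03996457e-04,  2.92719171e-04,  2.54889944e-03,
        1.53421129e-03, -4.99305998e-05, -9.30014444e-04]), 'joint_efforts': array([-1.03763716e-03, -6.67860174e+01,  9.84035097e-01, -3.14463723e+01,
       -6.06264593e-02,  4.28719819e-02,  1.78878272e-04]), 'position': array([0.22345507, 0.58315211, 0.22593573]), 'ee_rot': array([-0.93659937,  1.36160143,  0.93491816]), 'force': array([ 0.11182565,  0.73962019, -0.10188778]), 'ft_torque': array([ 0.03667756, -0.02760882,  0.02321075]), 'width': 1.0008450003283131}
0.0188
side [[404.26758564   0.         258.38678437]
 [  0.         404.26758564 187.96740832]
 [  0.           0.           1.        ]] [-0.13919093  0.          0.          0.          0.        ] [0.43503296 0.73208008 0.85558035] [-0.22454499  2.83450026 -1.23802857]
top [[386.98374396   0.         250.31234107]
 [  0.         386.98374396 192.09483458]
 [  0.           0.           1.        ]] [0.01439147 0.         0.         0.         0.        ] [ 0.41873043 -0.09101799  1.16100326] [-2.16584033  2.14773013 -0.11267423]
```

View pics/side0.png

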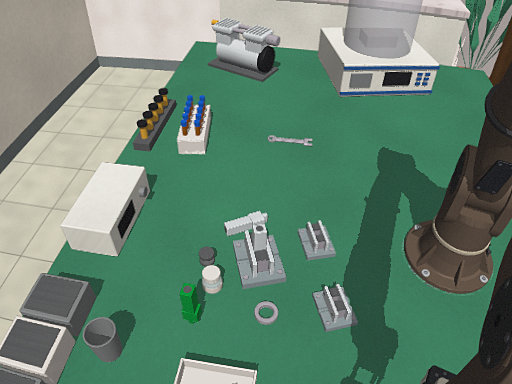

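View pics/top0.png

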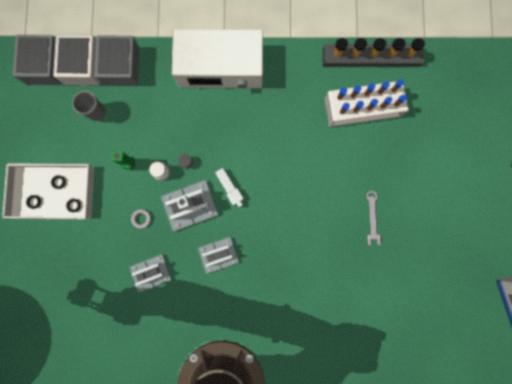

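The side view shows the large nest at about (260,258), with the block's stem standing at (260,235). In the top view the nest is at (189,205) and the stem at (183,202). The green look-alike is at top (123,159). I'll zoom in and measure from the depth.

```bash
cat > h.py <<'E'
import numpy as np,cv2
from scipy.spatial.transform import Rotation as R
def cloud(d):
    K=d["camera_matrix"];D=d["distortion"];h,w=d["range_z"].shape
    u,v=np.meshgrid(np.arange(w),np.arange(h))
    p=cv2.undistortPoints(np.stack([u,v],-1).reshape(-1,1,2).astype(np.float64),K,D).reshape(h,w,2)
    z=d["range_z"].astype(float)
    P=np.concatenate([p*z[...,None],z[...,None]],-1)
    W=P@R.from_rotvec(d["attitude"]).as_matrix().T+d["eye"]
    W[z==0]=np.nan
    return W
def proj(d,X):
    M=R.from_rotvec(d["attitude"]).as_matrix()
    rv=cv2.Rodrigues(M.T)[0]; t=-M.T@d["eye"]
    return cv2.projectPoints(np.asarray(X,float).reshape(-1,1,3),rv,t,d["camera_matrix"],d["distortion"])[0].reshape(-1,2)
E
python3 - <<'E'
from h import *
for n,(c,r) in {"side":(255,250),"top":(189,203)}.items():
    d=dict(np.load(n+"0.npz")); W=cloud(d)
    im=d["pixels"][r-50:r+50,c-60:c+60,::-1]
    cv2.imwrite(f"pics/{n}z.png",cv2.resize(im,None,fx=6,fy=6,interpolation=cv2.INTER_CUBIC))
    print(n,"table z",np.nanmedian(W[330:340,420:430,2] if n=="side" else W[260:270,300:310,2]))
    print(np.round(W[r-40:r+40:8,c-40:c+41:8,2]*1000))
E
```

```text
side table z 0.0022036487952178385
[[  4.   3.   2.   1.   3.   7.   2.   5.  -0.   2.   5.]
 [  3.   4.   2.  32.  34.  36.  33.   2.   4.   2.  -0.]
 [  5.   5.  32.  26.  20. 140. 139.   6.   5.   3.   4.]
 [  3.   2.   3.  nan  75. 135. 128.   2.   2.   2.   5.]
 [  3.   2.   1.  23.  74. 105. 102.  21.   6.  -1.   4.]
 [  4.   4.   4.  23.  38.  78.  74.  23.   3.   2.   1.]
 [  5.   1.   3.  23.  20.  73.  74.  75.  23.   3.   1.]
 [ 63.   1.   3.  23.  21.  66.  44.  58.  24.   3.   4.]
 [ 62.   1.   1.   6.  22.  34.  21.  24.  20.   2.  -5.]
 [ 49.   1.   3.  -0.  22.  22.  17.  10.   4.   4.   1.]]
top table z 0.0003457525485262014
[[  3.  61.   2.  -0.  34.  36.   2.   1.  -1.  -0.   2.]
 [  3.  61.  49.  -3.   2.  -1.  -1.  -1.  -1.  30.  -2.]
 [  2.  23.  13.   5.   1.   1.  -1.  -0.   2.  30.  29.]
 [  0.  -3.   1.   1.   0.  20.  23.  19.   3.   2.  33.]
 [ -2.   0.  22.  20.  22.  78.  73.  25.   2.  nan  31.]
 [ -1.   1.  70.  64. 135. 103.  73.  72.  23.  -1.   3.]
 [  0.  -2.   0.  71.  69.  71.  39.  21.  23.   2.   2.]
 [ 11.  -2.  -0.  60.  20.  20.  23.  22.   1.  -1.   4.]
 [ -2.  -2.   3.  19.  17.  -1.   1.   4.   1.  -0.   1.]
 [ -3.   1.   0.   0.   3.   3.   0.   0.   0.  -3.  -2.]]
```

```bash
ls pics
```

```text
side0.png
sidez.png
top0.png
topz.png
```

View pics/sidez.png

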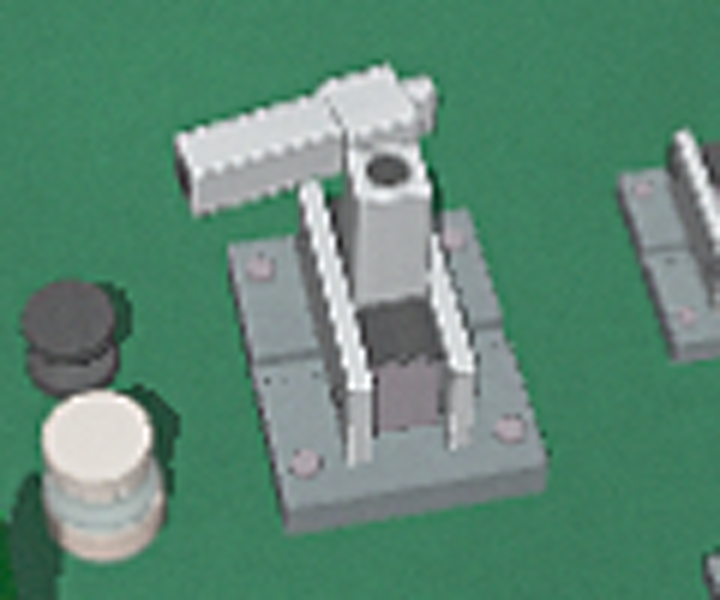

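View pics/topz.png

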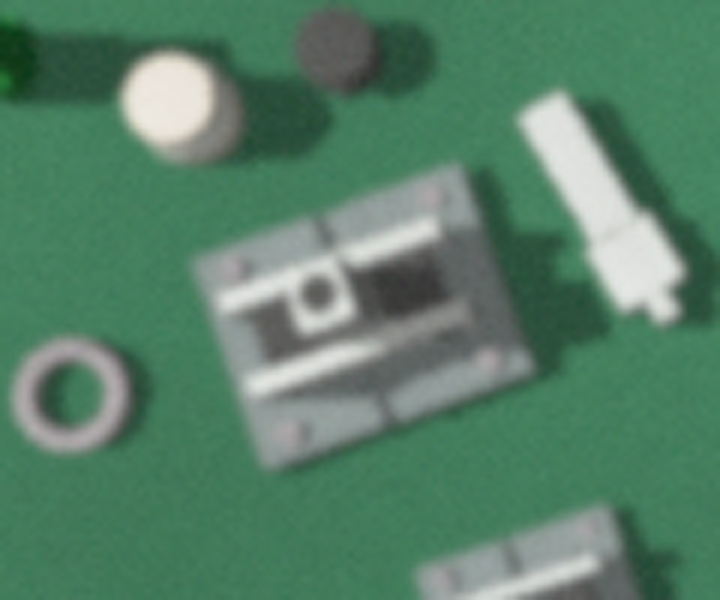

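The side zoom shows the stem upright between the two long cheeks, with the dark jaws beyond and before it and a spare block lying behind. In the top zoom the plate's corners are at about (195,262), (460,168), (535,372) and (268,468). I'll fit the nest pose from the cloud and the corners.

Run:
```python
from h import *
def back(d,uv,z):
    p=cv2.undistortPoints(np.array(uv,float).reshape(-1,1,2),d["camera_matrix"],d["distortion"]).reshape(-1,2)
    r=np.c_[p,np.ones(len(p))]@R.from_rotvec(d["attitude"]).as_matrix().T
    return d["eye"]+r*((z-d["eye"][2])/r[:,2])[:,None]
for n,(c,r),uv in [("top",(189,203),[(195,262),(460,168),(535,372),(268,468)]),("side",(255,250),[(228,247),(468,212),(546,462),(288,510)])]:
    d=dict(np.load(n+"0.npz")); W=cloud(d)
    sub=W[r-50:r+50,c-60:c+60].reshape(-1,3)
    cen=back(d,[(u/6+c-60-.42,v/6+r-50-.42) for u,v in uv],0.02)
    print(n,"corners",np.round(cen,4)[:,:2].tolist(),"mean",cen.mean(0)[:2])
    print([np.linalg.norm(cen[i]-cen[(i+1)%4]).round(4) for i in range(4)])
    m=cen.mean(0)
    e=cen-np.roll(cen,1,0); print([np.degrees(np.arctan2(v[1],v[0])).round(1) for v in e])
    s=sub[(sub[:,2]>.012)&(np.hypot(*(sub[:,:2]-m[:2]).T)<.095)&(sub[:,2]<.03)]
    # keep largest cluster in the rough rectangle
    print("minrect",cv2.minAreaRect(s[:,:2].astype(np.float32)*1000),len(s))
    t=sub[(sub[:,2]>.128)&(sub[:,2]<.145)&(np.hypot(*(sub[:,:2]-m[:2]).T)<.05)]
    print("stem top",np.median(t,0),t.mean(0),len(t),cv2.minAreaRect(t[:,:2].astype(np.float32)*1000))
    # flat region of stem top
```

```text
top corners [[0.5364, 0.187], [0.5844, 0.0568], [0.4834, 0.0176], [0.4353, 0.1476]] mean [0.509873   0.10226786]
[np.float64(0.1388), np.float64(0.1084), np.float64(0.1386), np.float64(0.1086)]
[np.float64(21.3), np.float64(-69.8), np.float64(-158.8), np.float64(110.3)]
minrect ((509.5779113769531, 102.94845581054688), (110.24301147460938, 140.05526733398438), 20.962570190429688) 1022
stem top [0.50933426 0.10216808 0.13677193] [0.50946574 0.10193415 0.13673842] 115 ((509.5227355957031, 102.90003967285156), (29.845787048339844, 26.245866775512695), 21.01713752746582)
side corners [[0.5884, 0.0562], [0.4857, 0.0182], [0.437, 0.1474], [0.5379, 0.1876]] mean [0.5122706 0.1023327]
[np.float64(0.1095), np.float64(0.1381), np.float64(0.1086), np.float64(0.1408)]
[np.float64(-69.0), np.float64(-159.7), np.float64(110.6), np.float64(21.7)]
minrect ((512.047607421875, 103.9761962890625), (111.11907196044922, 145.22848510742188), 20.688804626464844) 1194
stem top [0.51190868 0.10793298 0.13888404] [0.51184704 0.10700662 0.13751368] 148 ((511.9970703125, 104.05497741699219), (30.251127243041992, 28.31328582763672), 21.00792121887207)
```

```bash
cat >> h.py <<'E'
NC=np.array([0.511,0.1032]); YAW=np.radians(20.9)
nx=np.array([np.cos(YAW),np.sin(YAW),0]); ny=np.array([-np.sin(YAW),np.cos(YAW),0])
NEST=np.c_[nx,ny,[0,0,1]]
def toolR(zdir,theta=0):
    # tool x down, tool z along zdir; leaned theta (rad) toward nest +y
    x=np.array([0,0,-1.]); R0=np.c_[x,np.cross(zdir,x),zdir]
    return R.from_rotvec(-theta*nx).as_matrix()@R0
def row(p0,R0,p1,R1):
    s=R0.T@(np.asarray(p1)-p0)/0.8; w=R.from_matrix(R0.T@R1).as_rotvec()/np.radians(60)
    return np.round(np.r_[s,w],4)
E
python3 - <<'E'
from h import *
from cell import status
s=status.observe(); R0=R.from_rotvec(s["ee_rot"]).as_matrix(); print(R0.round(3))
for sg in(1,-1):
    for h in (0.20,0.088): print(sg,h,row(s["position"],R0,[*NC,h],toolR(sg*ny)))
E
```

```text
[[-0.    -0.934  0.358]
 [-0.001  0.358  0.934]
 [-1.    -0.    -0.001]]
1 0.2 [ 3.320e-02 -5.503e-01 -4.317e-01 -6.977e-01 -1.300e-03 -3.000e-04]
1 0.088 [ 1.732e-01 -5.503e-01 -4.315e-01 -6.977e-01 -1.300e-03 -3.000e-04]
-1 0.2 [ 3.3200e-02 -5.5030e-01 -4.3170e-01  2.3023e+00 -4.0000e-04  1.6000e-03]
-1 0.088 [ 1.7320e-01 -5.5030e-01 -4.3150e-01  2.3023e+00 -4.0000e-04  1.6000e-03]
```

>>> step_arm([
  [-1,0.033,-0.55,-0.432,-0.698,0,0],
  [-1,0.033,-0.55,-0.432,-0.698,0,0],
  [-1,0.033,-0.55,-0.432,-0.698,0,0],
  [-1,0.033,-0.55,-0.432,-0.698,0,0],
  [-1,0.033,-0.55,-0.432,-0.698,0,0],
  [-1,0.033,-0.55,-0.432,-0.698,0,0],
  [-1,0.033,-0.55,-0.432,-0.698,0,0],
  [-1,0.033,-0.55,-0.432,-0.698,0,0],
  [-1,0.033,-0.55,-0.432,-0.698,0,0],
  [-1,0.033,-0.55,-0.432,-0.698,0,0],
  [-1,0.033,-0.55,-0.432,-0.698,0,0],
  [-1,0.033,-0.55,-0.432,-0.698,0,0],
], newtons=40)

```text
clock: 1.1
position: [0.4787, 0.1559, 0.2032]
ee_rot: [-1.473, 1.014, 1.473]
force: [1.3, -0.0, -0.2]
width: 0.996
```

```bash
cat > go.py <<'E'
from h import *
from cell import status
import sys
s=status.observe(); R0=R.from_rotvec(s["ee_rot"]).as_matrix()
print(s["clock"],"pos",s["position"].round(4),"rot",s["ee_rot"].round(4),"F",s["force"].round(1),"T",s["ft_torque"].round(2),"w",round(s["width"],3),"q",s["joints"].round(2))
for h in (0.2,0.088): print(h,row(s["position"],R0,[*NC,h],toolR(ny)))
print("dev in nest axes mm",((s["position"]-[*NC,0])@NEST*1000).round(2), "force nest",(s["force"]@NEST).round(1),"torque nest",(s["ft_torque"]@NEST).round(2),"tilt rotvec deg (nest)",np.degrees(R.from_matrix(NEST.T@R0@toolR(ny).T@NEST).as_rotvec()).round(2))
E
python3 go.py
```

```text
1.1 pos [0.4787 0.1559 0.2032] rot [-1.4728  1.0139  1.4731] F [ 1.3 -0.  -0.2] T [ 0.12 -0.   -0.01] w 0.996 q [-0.48  0.26  0.07  1.9  -0.02  0.98  1.54]
0.2 [ 0.004  -0.0142 -0.0759  0.0004  0.     -0.0002]
0.088 [ 0.144  -0.0142 -0.0759  0.0004  0.     -0.0002]
dev in nest axes mm [-11.37  60.73 203.17] force nest [ 1.2 -0.5 -0.2] torque nest [ 0.11 -0.05 -0.01] tilt rotvec deg (nest) [0.   0.01 0.02]
```

>>> step_arm([
  [-1,0.0,-0.014,-0.076,0,0,0],
  [-1,0.0,-0.014,-0.076,0,0,0],
  [-1,0.0,-0.014,-0.076,0,0,0],
  [-1,0.0,-0.014,-0.076,0,0,0],
  [-1,0.0,-0.014,-0.076,0,0,0],
])

```text
clock: 1.52
position: [0.5098, 0.1061, 0.203]
ee_rot: [-1.472, 1.014, 1.474]
force: [-0.5, -0.4, 0.8]
width: 0.998
```

```bash
python3 go.py
```

```text
1.5167 pos [0.5098 0.1061 0.203 ] rot [-1.4725  1.0136  1.4743] F [-0.5 -0.4  0.8] T [ 0.14  0.04 -0.04] w 0.998 q [-0.39  0.29  0.1   1.86 -0.03  0.99  1.67]
0.2 [ 0.0038 -0.0001 -0.0039  0.001   0.0007 -0.0007]
0.088 [ 0.1438 -0.0002 -0.004   0.001   0.0007 -0.0007]
dev in nest axes mm [-9.0000e-02  3.1000e+00  2.0302e+02] force nest [-0.6 -0.2  0.8] torque nest [ 0.15 -0.01 -0.04] tilt rotvec deg (nest) [0.04 0.04 0.06]
```

>>> step_arm([
  [-1,0.03,0,0,0,0,0],
  [-1,0.06,0,0,0,0,0],
  [-1,0.06,0,0,0,0,0],
  [-1,0.06,0,0,0,0,0],
])

```text
clock: 1.85
position: [0.509, 0.1064, 0.1548]
ee_rot: [-1.473, 1.015, 1.477]
force: [0.1, 0.1, 0.6]
width: 1.0
```

```bash
python3 go.py
python3 - <<'E'
from h import *
from cell import cams
for n,(c,r) in {"side":(255,230),"top":(189,203)}.items():
    d=cams.get_image(n)
    im=d["pixels"][r-50:r+50,c-60:c+60,::-1]
    cv2.imwrite(f"pics/{n}1.png",cv2.resize(im,None,fx=6,fy=6,interpolation=cv2.INTER_CUBIC))
E
python3 go.py
```

```text
1.85 pos [0.509  0.1064 0.1548] rot [-1.473   1.0145  1.4769] F [0.1 0.1 0.6] T [ 0.04  0.02 -0.03] w 1.0 q [-0.38  0.34  0.09  1.92 -0.04  0.88  1.67]
0.2 [-0.0566 -0.0008 -0.0046  0.0025  0.0006 -0.0028]
0.088 [ 0.0834 -0.0012 -0.0046  0.0025  0.0006 -0.0028]
dev in nest axes mm [ -0.77   3.67 154.76] force nest [0.1 0.  0.6] torque nest [ 0.05  0.01 -0.03] tilt rotvec deg (nest) [0.04 0.17 0.15]
1.95 pos [0.5107 0.1062 0.1564] rot [-1.474   1.0119  1.4732] F [-0.1 -0.2 -0.1] T [ 0.03  0.06 -0.  ] w 1.001 q [-0.38  0.34  0.1   1.92 -0.04  0.88  1.67]
0.2 [-0.0545  0.0009 -0.0036  0.0017  0.0002  0.001 ]
0.088 [ 0.0855  0.0011 -0.0036  0.0017  0.0002  0.001 ]
dev in nest axes mm [  0.78   2.9  156.42] force nest [-0.2 -0.2 -0.1] torque nest [ 0.04  0.04 -0.  ] tilt rotvec deg (nest) [ 0.01 -0.06  0.1 ]
```

View pics/side1.png

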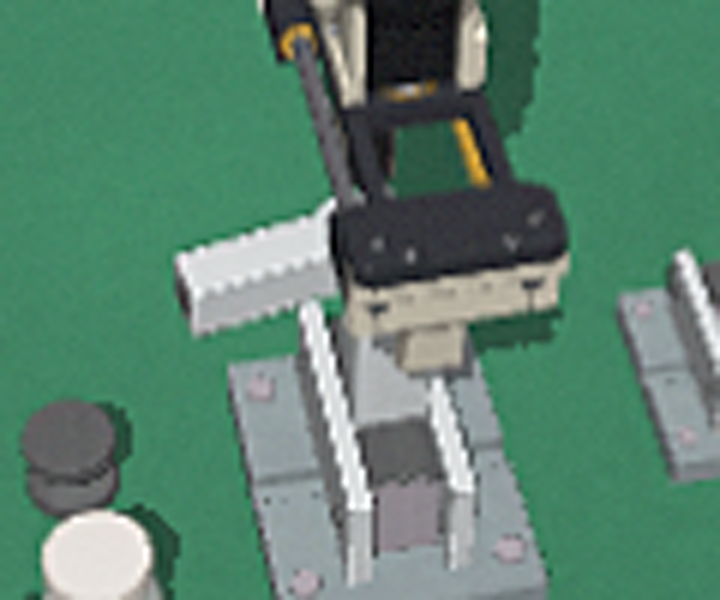

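The side view shows the +y finger at about (435,350) in front of the stem at (390,380), both in zoomed pixels. I'll check by projection whether that offset is only parallax.

Run:
```python
from h import *
from cell import status
d=dict(np.load("side0.npz")); s=status.observe()
p=s["position"]
Z=lambda uv:(uv-[255-60-.42,230-50-.42])*6
# finger inner tips +y, 46mm, and outer, width ±9.5 in x
for nm,o in [("tcp",[0,0,0]),("f+y inner -x",[-.0095,.046,0]),("f+y inner +x",[.0095,.046,0]),("f outer -x",[-.0095,.065,0]),("f outer +x",[.0095,.065,0])]:
    print(nm,Z(proj(d,p+NEST@np.array(o))).round())
for o in [(-15,13,136),(15,13,136),(15,-13,136),(-15,-13,136),(-15,13,72),(15,13,72)]:
    print(o,Z(proj(d,np.r_[NC,0]+NEST@(np.array(o)/1000))).round())
```

```text
tcp [[392. 266.]]
f+y inner -x [[443. 352.]]
f+y inner +x [[394. 359.]]
f outer -x [[455. 390.]]
f outer +x [[405. 398.]]
(-15, 13, 136) [[436. 314.]]
(15, 13, 136) [[361. 325.]]
(15, -13, 136) [[347. 276.]]
(-15, -13, 136) [[421. 265.]]
(-15, 13, 72) [[430. 416.]]
(15, 13, 72) [[358. 427.]]
```

View pics/top1.png

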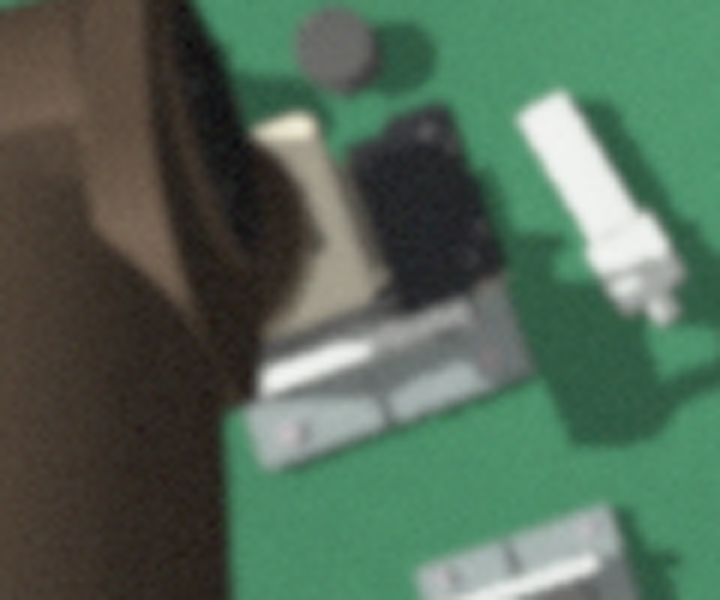

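The projection matches within about 2 mm, so the fingers straddle the stem. I'll descend to grasp height.

>>> step_arm([
  [-1,0.02,0,-0.0037,0,0,0],
  [-1,0.045,0,-0.0037,0,0,0],
  [-1,0.07,0,-0.0037,0,0,0],
  [-1,0.0855,0,-0.0037,0,0,0],
  [-1,0.0855,0,-0.0037,0,0,0],
  [-1,0.0855,0,-0.0037,0,0,0],
])

```text
clock: 2.45
position: [0.5119, 0.1028, 0.0878]
ee_rot: [-1.473, 1.013, 1.473]
force: [0.5, -0.1, 0.2]
width: 0.996
```

```bash
python3 go.py
```

```text
2.45 pos [0.5119 0.1028 0.0878] rot [-1.4732  1.013   1.4727] F [ 0.5 -0.1  0.2] T [0.03 0.03 0.01] w 0.996 q [-0.36  0.43  0.09  1.99 -0.05  0.72  1.69]
0.2 [-1.402e-01  8.000e-04  9.000e-04  6.000e-04  1.000e-04  6.000e-04]
0.088 [-0.0002  0.0009  0.0009  0.0006  0.0001  0.0006]
dev in nest axes mm [ 0.72 -0.72 87.8 ] force nest [ 0.4 -0.2  0.2] torque nest [0.04 0.02 0.01] tilt rotvec deg (nest) [ 0.   -0.04  0.03]
```

>>> step_arm([
  [1,0,0,0,0,0,0],
  [1,0,0,0,0,0,0],
  [1,0,0,0,0,0,0],
  [1,0,0,0,0,0,0],
  [1,0,0,0,0,0,0],
  [1,0,0,0,0,0,0],
], newtons=8)

```text
clock: 2.95
position: [0.5116, 0.1024, 0.0872]
ee_rot: [-1.473, 1.014, 1.473]
force: [0.2, -0.7, -0.3]
width: 0.618
```

```bash
python3 go.py
```

```text
2.95 pos [0.5116 0.1024 0.0872] rot [-1.4729  1.0136  1.4725] F [ 0.2 -0.7 -0.3] T [0.06 0.07 0.02] w 0.618 q [-0.36  0.43  0.09  1.99 -0.05  0.72  1.69]
0.2 [-0.1411  0.0003  0.0012  0.0002 -0.      0.0003]
0.088 [-0.0011  0.0003  0.0012  0.0002 -0.      0.0003]
dev in nest axes mm [ 0.27 -0.96 87.15] force nest [-0.1 -0.8 -0.3] torque nest [0.08 0.04 0.02] tilt rotvec deg (nest) [-0.   -0.02  0.01]
```

>>> step_arm([
  [1,0,0,0,0,0,0],
  [1,0,0,0,0,0,0],
  [1,0,0,0,0,0,0],
  [1,0,0,0,0,0,0],
  [1,0,0,0,0,0,0],
  [1,0,0,0,0,0,0],
  [1,0,0,0,0,0,0],
  [1,0,0,0,0,0,0],
])

```text
clock: 3.62
position: [0.5115, 0.1024, 0.0869]
ee_rot: [-1.473, 1.014, 1.473]
force: [0.3, 0.0, -0.8]
width: 0.284
```

```bash
python3 go.py
```

```text
3.6167 pos [0.5115 0.1024 0.0869] rot [-1.4728  1.0139  1.4729] F [ 0.3  0.  -0.8] T [ 0.15  0.01 -0.02] w 0.284 q [-0.36  0.44  0.09  1.99 -0.05  0.72  1.69]
0.2 [-1.414e-01  2.000e-04  1.200e-03  3.000e-04  0.000e+00 -1.000e-04]
0.088 [-0.0014  0.0002  0.0011  0.0003  0.     -0.0001]
dev in nest axes mm [ 0.15 -0.92 86.88] force nest [ 0.3 -0.1 -0.8] torque nest [ 0.14 -0.04 -0.02] tilt rotvec deg (nest) [0.   0.   0.02]
```

>>> step_arm([
  [1,0,0,0,0,0,0],
  [1,0,0,0,0,0,0],
  [1,0,0,0,0,0,0],
  [1,0,0,0,0,0,0],
], newtons=25)

```text
clock: 3.95
position: [0.5115, 0.1024, 0.0869]
ee_rot: [-1.473, 1.014, 1.473]
force: [-0.1, 1.2, -0.4]
width: 0.284
```

```bash
python3 go.py
```

```text
3.95 pos [0.5115 0.1024 0.0869] rot [-1.4728  1.0139  1.4729] F [-0.1  1.2 -0.4] T [ 0.12  0.02 -0.02] w 0.284 q [-0.36  0.44  0.09  1.99 -0.05  0.72  1.69]
0.2 [-1.414e-01  2.000e-04  1.200e-03  3.000e-04  0.000e+00 -1.000e-04]
0.088 [-0.0014  0.0002  0.0012  0.0003  0.     -0.0001]
dev in nest axes mm [ 0.14 -0.92 86.88] force nest [ 0.4  1.2 -0.4] torque nest [ 0.12 -0.02 -0.02] tilt rotvec deg (nest) [0.   0.   0.02]
```

Stem gripped: width 0.284, or 26.1 mm, which matches the stem. I'll firm up the grip and lean toward +y about the tongue's lower edge, halfway first.

>>> step_arm([
  [1,0,0,0,0,0,0],
  [1,0,0,0,0,0,0],
  [1,-0.0001,0,0.0012,0,0.0125,0],
  [1,-0.0002,0,0.0025,0,0.025,0],
  [1,-0.0002,0,0.0037,0,0.0375,0],
  [1,-0.0003,0,0.0049,0,0.05,0],
  [1,-0.0003,0,0.0061,0,0.0625,0],
  [1,-0.0003,0,0.0074,0,0.075,0],
  [1,-0.0003,0,0.0074,0,0.075,0],
  [1,-0.0003,0,0.0074,0,0.075,0],
], newtons=50)

```text
clock: 4.78
position: [0.5095, 0.1074, 0.0874]
ee_rot: [-1.543, 1.062, 1.423]
force: [1.9, -5.4, -0.1]
width: 0.282
```

```bash
python3 go.py
```

```text
4.7833 pos [0.5095 0.1074 0.0874] rot [-1.5429  1.0619  1.4233] F [ 1.9 -5.4 -0.1] T [-0.97 -0.11 -0.  ] w 0.282 q [-0.47  0.43  0.14  2.    0.03  0.71  1.56]
0.2 [-1.398e-01  1.000e-04 -1.680e-02  4.000e-04 -7.700e-02  0.000e+00]
0.088 [-0.0003  0.0002 -0.0055  0.0004 -0.077   0.    ]
dev in nest axes mm [ 0.12  4.4  87.44] force nest [-0.1 -5.8 -0.1] torque nest [-0.94  0.24 -0.  ] tilt rotvec deg (nest) [-4.62 -0.    0.03]
```

>>> step_arm([
  [1,-0.0001,0,0.0012,0,0.0125,0],
  [1,-0.0001,0,0.0024,0,0.025,0],
  [1,-0.0002,0,0.0037,0,0.0375,0],
  [1,-0.0002,0,0.0049,0,0.05,0],
  [1,-0.0003,0,0.0061,0,0.0625,0],
  [1,-0.0003,0,0.0074,0,0.075,0],
  [1,-0.0003,0,0.008,0,0.083,0],
  [1,-0.0003,0,0.008,0,0.083,0],
  [1,-0.0003,0,0.008,0,0.083,0],
  [1,-0.0003,0,0.008,0,0.083,0],
])

```text
clock: 5.62
position: [0.5074, 0.1132, 0.0875]
ee_rot: [-1.617, 1.113, 1.366]
force: [0.6, -7.4, 4.2]
width: 0.281
```

```bash
python3 go.py
python3 - <<'E'
from h import *
from cell import cams
for n,(c,r) in {"side":(255,240)}.items():
    d=cams.get_image(n)
    im=d["pixels"][r-50:r+50,c-60:c+60,::-1]
    cv2.imwrite(f"pics/{n}2.png",cv2.resize(im,None,fx=6,fy=6,interpolation=cv2.INTER_CUBIC))
E
```

```text
5.6167 pos [0.5074 0.1132 0.0875] rot [-1.6173  1.1132  1.366 ] F [ 0.6 -7.4  4.2] T [-1.27 -0.15 -0.09] w 0.281 q [-0.59  0.44  0.2   2.01  0.13  0.71  1.43]
0.2 [-0.1365  0.0003 -0.0366 -0.     -0.1602  0.0004]
0.088 [ 0.0016  0.0003 -0.0132 -0.     -0.1602  0.0004]
dev in nest axes mm [ 0.25 10.65 87.47] force nest [-2.1 -7.1  4.2] torque nest [-1.24  0.31 -0.09] tilt rotvec deg (nest) [-9.61 -0.03 -0.  ]
```

View pics/side2.png

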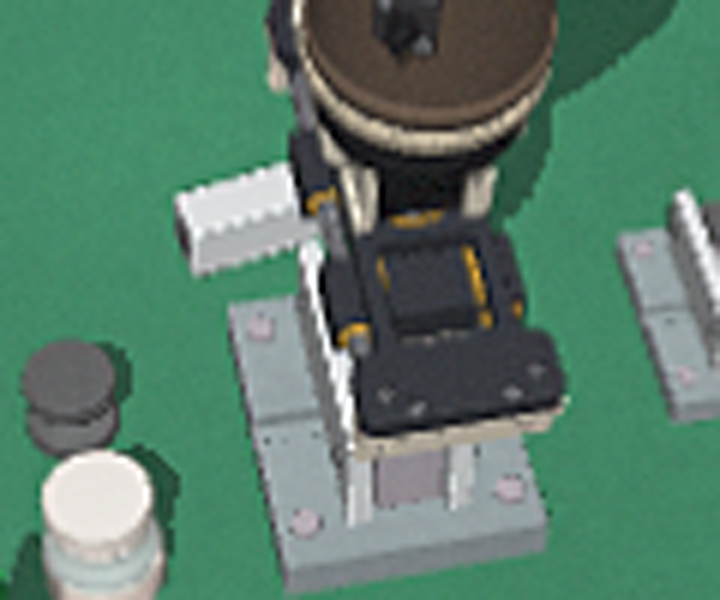

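The block leans 9.6° with about 7 N of side force, and everything else is unmoved. The tongue slid about 1 mm in the slot, so I'll add a little more lean for margin. After that I'll come back upright.

>>> step_arm([
  [1,-0.0001,0,0.0009,0,0.006,0],
  [1,-0.0003,0,0.0018,0,0.012,0],
  [1,-0.0003,0,0.0018,0,0.012,0],
  [1,-0.0003,0,0.0018,0,0.012,0],
  [1,-0.0003,0,0.0018,0,0.012,0],
])

```text
clock: 6.08
position: [0.5071, 0.1141, 0.0875]
ee_rot: [-1.628, 1.121, 1.357]
force: [1.6, -7.9, 4.2]
width: 0.284
```

```bash
python3 go.py
```

```text
6.0833 pos [0.5071 0.1141 0.0875] rot [-1.628   1.121   1.3569] F [ 1.6 -7.9  4.2] T [-1.57 -0.25 -0.01] w 0.284 q [-0.61  0.44  0.21  2.02  0.14  0.71  1.4 ]
0.2 [-0.1357  0.0003 -0.0396 -0.0005 -0.1726  0.0005]
0.088 [ 0.002   0.0003 -0.0144 -0.0005 -0.1726  0.0005]
dev in nest axes mm [ 0.27 11.62 87.52] force nest [-1.4 -8.   4.2] torque nest [-1.55  0.33 -0.01] tilt rotvec deg (nest) [-10.36  -0.03  -0.03]
```

>>> step_arm([
  [1,0.0002,0,-0.0017,0,-0.017,0],
  [1,0.0004,0,-0.0034,0,-0.034,0],
  [1,0.0006,0,-0.0051,0,-0.051,0],
  [1,0.0009,0,-0.0068,0,-0.068,0],
  [1,0.0012,0,-0.0085,0,-0.085,0],
  [1,0.0015,0,-0.0102,0,-0.102,0],
  [1,0.0018,0,-0.0119,0,-0.119,0],
  [1,0.0022,0,-0.0136,0,-0.136,0],
  [1,0.0026,0,-0.0153,0,-0.153,0],
  [1,0.003,0,-0.017,0,-0.17,0],
  [1,0.003,0,-0.017,0,-0.17,0],
  [1,0.003,0,-0.017,0,-0.17,0],
])

```text
clock: 7.08
position: [0.5114, 0.1026, 0.0869]
ee_rot: [-1.473, 1.014, 1.472]
force: [0.5, -1.7, -0.5]
width: 0.285
```

```bash
python3 go.py
```

```text
7.0833 pos [0.5114 0.1026 0.0869] rot [-1.4735  1.0144  1.4724] F [ 0.5 -1.7 -0.5] T [-0.25 -0.08 -0.  ] w 0.285 q [-0.37  0.44  0.09  1.99 -0.05  0.72  1.69]
0.2 [-1.414e-01  2.000e-04  7.000e-04  3.000e-04 -8.000e-04 -1.000e-04]
0.088 [-0.0014  0.0002  0.0009  0.0003 -0.0008 -0.0001]
dev in nest axes mm [ 0.18 -0.69 86.85] force nest [-0.2 -1.8 -0.5] torque nest [-0.27  0.01 -0.  ] tilt rotvec deg (nest) [-0.05  0.01  0.02]
```

Back upright. Now the same lean to −y.

>>> step_arm([
  [1,-0.0001,0,-0.0012,0,-0.0125,0],
  [1,-0.0002,0,-0.0025,0,-0.025,0],
  [1,-0.0002,0,-0.0038,0,-0.0375,0],
  [1,-0.0003,0,-0.0051,0,-0.05,0],
  [1,-0.0003,0,-0.0064,0,-0.0625,0],
  [1,-0.0003,0,-0.0078,0,-0.075,0],
  [1,-0.0003,0,-0.0078,0,-0.075,0],
  [1,-0.0003,0,-0.0078,0,-0.075,0],
])

```text
clock: 7.75
position: [0.5133, 0.0978, 0.0874]
ee_rot: [-1.402, 0.964, 1.521]
force: [-2.6, 4.4, 1.4]
width: 0.282
```

```bash
python3 go.py
```

```text
7.75 pos [0.5133 0.0978 0.0874] rot [-1.4017  0.9645  1.5206] F [-2.6  4.4  1.4] T [ 1.11  0.51 -0.01] w 0.282 q [-0.26  0.45  0.03  1.97 -0.14  0.75  1.81]
0.2 [-1.397e-01  3.000e-04  1.870e-02  7.000e-04  7.760e-02 -1.000e-04]
0.088 [-0.0001  0.0003  0.0074  0.0007  0.0776 -0.0001]
dev in nest axes mm [ 0.21 -5.87 87.42] force nest [-0.9  5.   1.4] torque nest [ 1.22  0.08 -0.01] tilt rotvec deg (nest) [4.66 0.01 0.04]
```

>>> step_arm([
  [1,-0.0001,0,-0.0013,0,-0.0125,0],
  [1,-0.0001,0,-0.0026,0,-0.025,0],
  [1,-0.0002,0,-0.0039,0,-0.0375,0],
  [1,-0.0002,0,-0.0052,0,-0.05,0],
  [1,-0.0003,0,-0.0065,0,-0.0625,0],
  [1,-0.0004,0,-0.0078,0,-0.075,0],
  [1,-0.0005,0,-0.009,0,-0.0875,0],
  [1,-0.0006,0,-0.0098,0,-0.095,0],
  [1,-0.0006,0,-0.0098,0,-0.095,0],
  [1,-0.0006,0,-0.0098,0,-0.095,0],
  [1,-0.0006,0,-0.0098,0,-0.095,0],
])

```text
clock: 8.67
position: [0.516, 0.0911, 0.0877]
ee_rot: [-1.313, 0.902, 1.576]
force: [-3.5, 6.9, 5.6]
width: 0.284
```

```bash
python3 go.py
```

```text
8.6667 pos [0.516  0.0911 0.0877] rot [-1.313   0.9023  1.5759] F [-3.5  6.9  5.6] T [1.67 0.89 0.06] w 0.284 q [-0.13  0.47 -0.02  1.94 -0.24  0.79  1.95]
0.2 [-1.351e-01  4.000e-04  4.150e-02  1.500e-03  1.735e-01  1.000e-04]
0.088 [2.600e-03 4.000e-04 1.620e-02 1.500e-03 1.735e-01 1.000e-04]
dev in nest axes mm [  0.36 -13.11  87.67] force nest [-0.8  7.7  5.6] torque nest [1.88 0.24 0.06] tilt rotvec deg (nest) [ 1.041e+01 -1.000e-02  9.000e-02]
```

>>> step_arm([
  [1,0.0002,0,0.0017,0,0.017,0],
  [1,0.0004,0,0.0034,0,0.034,0],
  [1,0.0006,0,0.0051,0,0.051,0],
  [1,0.0009,0,0.0068,0,0.068,0],
  [1,0.0012,0,0.0086,0,0.085,0],
  [1,0.0015,0,0.0103,0,0.102,0],
  [1,0.0019,0,0.012,0,0.119,0],
  [1,0.0023,0,0.0138,0,0.136,0],
  [1,0.0027,0,0.0155,0,0.153,0],
  [1,0.0031,0,0.0173,0,0.17,0],
  [1,0.0031,0,0.0173,0,0.17,0],
  [1,0.0031,0,0.0173,0,0.17,0],
])

```text
clock: 9.67
position: [0.5114, 0.1021, 0.0869]
ee_rot: [-1.473, 1.014, 1.474]
force: [-0.1, -0.3, -3.3]
width: 0.28
```

```bash
python3 go.py
python3 - <<'E'
from h import *
from cell import cams
for n,(c,r) in {"side":(255,240),"top":(189,203)}.items():
    d=cams.get_image(n); np.savez(f"{n}3.npz",**{k:np.array(v) for k,v in d.items()})
    im=d["pixels"][r-50:r+50,c-60:c+60,::-1]
    cv2.imwrite(f"pics/{n}3.png",cv2.resize(im,None,fx=6,fy=6,interpolation=cv2.INTER_CUBIC))
E
```

```text
9.6667 pos [0.5114 0.1021 0.0869] rot [-1.4725  1.0136  1.4736] F [-0.1 -0.3 -3.3] T [0.05 0.06 0.02] w 0.28 q [-0.36  0.44  0.09  1.99 -0.06  0.72  1.69]
0.2 [-1.413e-01  1.000e-04  1.500e-03  6.000e-04  5.000e-04 -3.000e-04]
0.088 [-0.0013  0.0001  0.0014  0.0006  0.0005 -0.0003]
dev in nest axes mm [ 4.000e-02 -1.140e+00  8.692e+01] force nest [-0.2 -0.2 -3.3] torque nest [0.06 0.04 0.02] tilt rotvec deg (nest) [0.03 0.02 0.04]
```

View pics/side3.png

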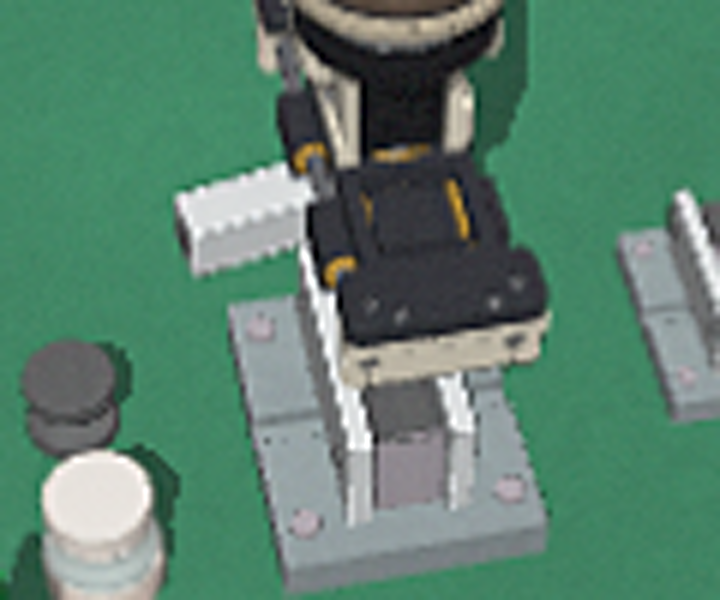

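The +y jaw's front edge has moved outwards, from about y=420 to 435 in zoomed pixels. I'll lift a little and watch the vertical force.

>>> step_arm([
  [1,-0.002,0,0,0,0,0],
  [1,-0.004,0,0,0,0,0],
  [1,-0.006,0,0,0,0,0],
  [1,-0.008,0,0,0,0,0],
  [1,-0.01,0,0,0,0,0],
  [1,-0.01,0,0,0,0,0],
])

```text
clock: 10.27
position: [0.5118, 0.1023, 0.0955]
ee_rot: [-1.473, 1.013, 1.472]
force: [-0.3, 0.3, -2.1]
width: 0.281
```

```bash
python3 go.py
```

```text
10.2667 pos [0.5118 0.1023 0.0955] rot [-1.473   1.0133  1.4723] F [-0.3  0.3 -2.1] T [ 0.07  0.   -0.  ] w 0.281 q [-0.37  0.42  0.09  1.98 -0.05  0.74  1.69]
0.2 [-0.1307  0.0004  0.0014  0.0002  0.      0.0006]
0.088 [0.0093 0.0005 0.0014 0.0002 0.     0.0006]
dev in nest axes mm [ 0.42 -1.08 95.48] force nest [-0.2  0.4 -2.1] torque nest [ 0.07 -0.02 -0.  ] tilt rotvec deg (nest) [ 0.   -0.04  0.01]
```

It is free: the only load is the block's weight, about 2 N. I'll raise it until the underside is at about 92 mm (TCP 0.167).

>>> step_arm([
  [1,-0.008,0,0,0,0,0],
  [1,-0.018,0,0,0,0,0],
  [1,-0.028,0,0,0,0,0],
  [1,-0.038,0,0,0,0,0],
  [1,-0.048,0,0,0,0,0],
  [1,-0.058,0,0,0,0,0],
  [1,-0.068,0,0,0,0,0],
  [1,-0.078,0,0,0,0,0],
  [1,-0.085,0,0,0,0,0],
  [1,-0.089,0,0,0,0,0],
  [1,-0.089,0,0,0,0,0],
  [1,-0.089,0,0,0,0,0],
])

```text
clock: 11.27
position: [0.5114, 0.1023, 0.1662]
ee_rot: [-1.473, 1.014, 1.473]
force: [0.2, -0.4, -3.2]
width: 0.281
```

```bash
python3 go.py
python3 - <<'E'
from h import *
from cell import cams
for n,(c,r) in {"side":(255,240),"top":(189,203)}.items():
    d=cams.get_image(n); np.savez(f"{n}4.npz",**{k:np.array(v) for k,v in d.items()})
    im=d["pixels"][r-50:r+50,c-60:c+60,::-1]
    cv2.imwrite(f"pics/{n}4.png",cv2.resize(im,None,fx=6,fy=6,interpolation=cv2.INTER_CUBIC))
E
python3 go.py
```

```text
11.2667 pos [0.5114 0.1023 0.1662] rot [-1.4728  1.0138  1.4729] F [ 0.2 -0.4 -3.2] T [ 0.06 -0.    0.01] w 0.281 q [-0.38  0.33  0.1   1.91 -0.04  0.91  1.68]
0.2 [-0.0422  0.0001  0.0012  0.0004  0.     -0.0001]
0.088 [ 0.0978  0.0001  0.0012  0.0004  0.     -0.0001]
dev in nest axes mm [ 1.0000e-01 -9.8000e-01  1.6621e+02] force nest [ 0.  -0.5 -3.2] torque nest [ 0.05 -0.02  0.01] tilt rotvec deg (nest) [0.   0.   0.02]
11.3667 pos [0.5112 0.1022 0.1658] rot [-1.4725  1.0145  1.4734] F [ 0.4  0.6 -3.5] T [0.11 0.04 0.  ] w 0.283 q [-0.38  0.33  0.1   1.91 -0.04  0.91  1.68]
0.2 [-0.0427 -0.0001  0.0012  0.0003  0.0001 -0.0008]
0.088 [ 0.0973 -0.0003  0.0012  0.0003  0.0001 -0.0008]
dev in nest axes mm [-1.4000e-01 -9.7000e-01  1.6581e+02] force nest [ 0.6  0.4 -3.5] torque nest [ 0.12 -0.    0.  ] tilt rotvec deg (nest) [0.   0.05 0.02]
```

View pics/side4.png

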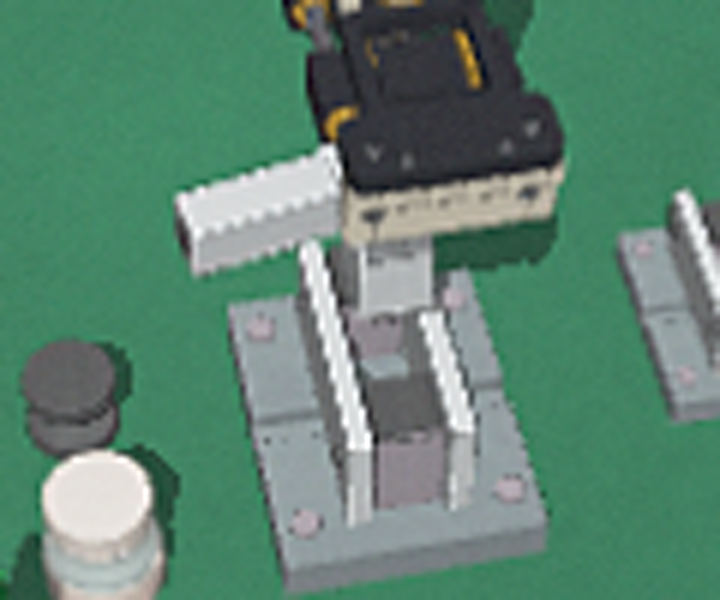

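The side view shows the block in the gripper above the open nest, with its foot's lower edge at about (360–435, 310) and both jaws apart. I'll check the underside height and tilt from the depth.

```bash
python3 - <<'E'
from h import *
d=dict(np.load("side4.npz")); W=cloud(d)
L=(W-[*NC,0])@NEST*1000
Z=lambda uv:(uv-[255-60-.42,240-50-.42])*6
for o in [(-15,17,106),(15,17,106),(-15,17,142),(15,17,142),(-14,5,92),(14,5,92)]:
    print(o,Z(proj(d,np.r_[NC,0]+NEST@(np.array(o)/1000))).round())
m=(np.abs(L[...,0])<16)&(L[...,1]>5)&(L[...,1]<30)&(L[...,2]>84)&(L[...,2]<150)
q=L[m]; print(len(q)); 
for z in range(84,150,6):
    s=q[(q[:,2]>=z)&(q[:,2]<z+6)]
    if len(s): print(z,len(s),np.median(s[:,1]).round(1),s[:,0].min().round(1),s[:,0].max().round(1))
f=q[(q[:,2]>108)&(q[:,2]<140)&(q[:,1]>14)&(q[:,1]<24)]; A=np.c_[f[:,0],f[:,2],np.ones(len(f))]; print("y = a x + b z + c",np.linalg.lstsq(A,f[:,1],rcond=None)[0],"b as deg",np.degrees(np.linalg.lstsq(A,f[:,1],rcond=None)[0][1]))
# jaws: dark tops
j=L[(np.abs(L[...,0])<12)&(np.abs(L[...,2]-72)<6)]; y=j[:,1]
print("jaw top + y range",y[y>8].min().round(1),y[y>8].max().round(1),"-",y[y<0].min().round(1) if (y<0).any() else None)
# bystander motion: depth diffs
E
python3 - <<'E'
import sys; sys.path.insert(0,".")
from h import *
a=dict(np.load("side0.npz"));b=dict(np.load("side4.npz"))
diff=np.abs(a["pixels"].astype(int)-b["pixels"].astype(int)).max(-1)
for n,(u,v) in {"roller":(207,255),"jar":(211,278),"collar":(265,312),"wrench":(290,140),"green":(190,303),"nest2":(317,240),"nest3":(333,305),"spare":(235,226)}.items():
    print(n,np.percentile(diff[v-8:v+9,u-8:u+9],[50,95,99]))
E
```

```text
(-15, 17, 106) [[435. 310.]]
(15, 17, 106) [[362. 322.]]
(-15, 17, 142) [[438. 251.]]
(15, 17, 142) [[363. 263.]]
(-14, 5, 92) [[425. 310.]]
(14, 5, 92) [[357. 321.]]
155
96 1 5.7 14.6 14.6
108 16 16.9 -11.9 14.8
114 19 17.5 -12.3 15.9
120 23 17.0 -11.7 15.9
126 19 17.1 -11.5 14.6
132 21 16.8 -11.7 15.0
138 26 16.4 -13.4 15.5
144 30 13.3 -12.2 13.9
y = a x + b z + c [ 5.69163783e-03 -1.54463820e-02  1.88626299e+01] b as deg -0.8850124994147326
jaw top + y range 22.2 53.4 - -54.1
roller [ 5.  9. 10.]
jar [ 7.   10.   11.12]
collar [ 6.   10.   11.12]
wrench [ 12.    74.   108.56]
green [ 6. 14. 17.]
nest2 [ 6.   10.   12.12]
nest3 [ 6.   10.   11.12]
spare [ 7. 11. 13.]
```

>>> step_arm([
  [1,0,0,0,0,0,0],
  [1,0,0,0,0,0,0],
  [1,0,0,0,0,0,0],
  [1,0,0,0,0,0,0],
  [1,0,0,0,0,0,0],
  [1,0,0,0,0,0,0],
])

```text
clock: 11.87
position: [0.5115, 0.1023, 0.1662]
ee_rot: [-1.473, 1.014, 1.473]
force: [0.4, 0.3, -2.2]
width: 0.282
```

```bash
python3 go.py
python3 - <<'E'
from h import *
a=dict(np.load("side0.npz"));b=dict(np.load("side4.npz"))
z=lambda d:cv2.resize(d["pixels"][115:165,250:330,::-1],None,fx=5,fy=5)
cv2.imwrite("pics/wr.png",np.vstack([z(a),z(b)]))
E
```

```text
11.8667 pos [0.5115 0.1023 0.1662] rot [-1.4728  1.0139  1.4729] F [ 0.4  0.3 -2.2] T [ 0.08  0.08 -0.03] w 0.282 q [-0.38  0.33  0.1   1.91 -0.04  0.91  1.68]
0.2 [-0.0422  0.0002  0.0013  0.0003  0.     -0.0001]
0.088 [ 0.0978  0.0002  0.0013  0.0003  0.     -0.0001]
dev in nest axes mm [  0.17  -1.01 166.22] force nest [ 0.5  0.1 -2.2] torque nest [ 0.1   0.04 -0.03] tilt rotvec deg (nest) [0.   0.   0.02]
```

View pics/wr.png

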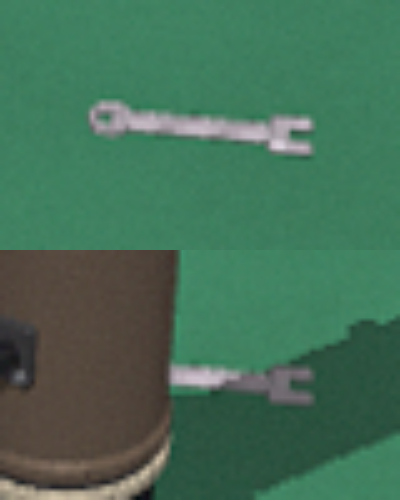

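The wrench hasn't moved: its open end is at (290,135) in both crops. The arm only hides part of it and casts a shadow over it. Handing in.

```bash
python3 -c "
from cell import arm
print(arm.sign_off())"
```

```text
the job is handed in; nothing more can be done
None
```

The seal block is out of the nest. It is held upright and still in the gripper, with its underside about 2 cm above the nest's top, and I handed the job in at 11.9 s.

I gripped the stem across its 26 mm sides. With the foot still down, I leaned the block about 10.4° to +y, then about 10.4° to −y. I brought it upright and lifted it straight out.

**Last checks**
- **Freed:** the lift met no resistance. The only load was the block's weight, about 2 to 3 N.
- **Height:** tool height puts the underside about 91 mm above the table (19 mm above the nest's top). The camera agrees within a few mm.
- **Upright:** the tool is within 0.05° of vertical. The camera's fit of the foot's face gave about 0.9° of lean, which is within the depth noise over that 30 mm patch.
- **Jaws:** the +y jaw's lip shows about 7 to 8 mm back in the depth image. The −y jaw I only inferred from the matching lean and the free lift, though the side picture shows both jaws apart.
- **Forces:** wrist readings at the end of each move stayed under 10 N.
- **Bystanders:** the roller, jar, collar, spare block, green block and two smaller nests look unchanged between the first and last pictures. The wrench was partly hidden by the arm, but its visible end is in the same place.

The two cameras disagreed by about 2 mm on the nest's position. I used the average, and the grip closed without pushing the block.

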